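# Consolidate coin tubes and stack the emptied tray

### The job

Move the single coin tube out of the tray that holds only one, and set it upright into the free pocket of the tray that holds two, so that tray is full. Then stack the emptied tray squarely on top of the tray that was empty from the start. Set things down rather than dropping them, and leave the full tray and the bottom tray of the stack where they stand.

Things in the scene. Friction and masses are not known exactly. Their poses are not given: they have to be found in the camera images.
- keep_tray: Grey plastic tray, 54 (its x) x 154 (its y) x 30 mm high; floor, walls, dividers 4 mm; three 46 x 46 mm pockets centred at y = -50, 0, +50 mm. Origin: centre of underside, z up. Loose on the desk, any yaw. Holds two blue-capped tubes like the moving one, loose at y = -50 and 0 mm; the pocket at y = +50 mm is free.
- donor_tray: Grey plastic tray, 54 (its x) x 154 (its y) x 30 mm high; floor, walls, dividers 4 mm; three 46 x 46 mm pockets centred at y = -50, 0, +50 mm. Origin: centre of underside, z up. Loose on the desk, any yaw. Holds only the tube to be moved, at y = -50 mm; 120 g empty, then grip it across its width at the middle. Trays do not nest: the underside rests on the rim below, 30 mm up.
- spare_tray: Grey plastic tray, 54 (its x) x 154 (its y) x 30 mm high; floor, walls, dividers 4 mm; three 46 x 46 mm pockets centred at y = -50, 0, +50 mm. Origin: centre of underside, z up. Loose on the desk, any yaw. Empty from the start.
- moving_tube: Closed, rigid, clear round coin tube full of silver coins, blue cap: 34 mm diameter, 60 mm high, about 160 g. Origin: centre of underside, z along its axis. Stands on the 4 mm tray floor, so its top is 64 mm above the desk, 34 mm above the rim. In the full tray, tubes stand 50 mm apart along the tray's y (16 mm gaps): grip along the tray's x.
Things that resemble listed ones, but are neither listed nor needed, are in the scene too. Leave any orange or turquoise look-alike of the moving_tube alone.

How it is judged:
By the outcome, as a careful person would: the job done as asked, in the order asked, and still so for the second after the job is handed in, with the robot touching nothing.
It also fails if it takes over 62 s, if anything falls off the work surface, if the arm or the gripper's body presses on something with over 40 N, if the wrist force passes 120 N, or if a joint passes its speed limit or range.

### The arm

A 6-joint arm with a two-finger parallel gripper is mounted at the origin on the work surface. World frame = base frame: x ahead of the robot, y to its left, z up, the work surface at z = 0. Lengths are in m, angles in rad, forces in N, time in s.
With the tool pointing down it reaches from about 0.275 to 0.825 m from the base axis. Payload 5.2 kg.
Tool frame: the origin (TCP) lies between the finger pads; the fingertips stand 11 mm ahead of it and the grasp point (between the pads) lies 8 mm behind it; z points along the fingers, y is the line along which they close (so a half turn about z gives the same grasp; the last joint's range is limited). The gripper opens to 93 mm and grips with 3 to 60 N. Pads are 15 mm wide; open, the fingers measure 128 mm over their backs; the gripper's body (75 mm by 188 mm) begins 65 mm behind the grasp point.
Start: joints at [1.007, 0.259, 1.535, -0, 1.348, -0.203], TCP at [0.194, 0.515, 0.23] pointing down, gripper open.
Joint ranges: [-3.14, 3.14], [-0.91, 2.08], [0.19, 2.58], [-1.22, 4.36], [0.22, 2.71], [-3.12, 3.12]. Speed limits (rad/s): [2.57, 2.57, 3.14, 3.14, 3.14, 3.14].

### API

Orientations are given as a unit quaternion [w, x, y, z].
In Python, from workcell import bot gives the robot as it stands.
- The arm moves only by the tool apply_moves, never from a script. Its argument "moves" is text: rows parted by semicolons, each of 7 numbers parted by spaces: the opening, from -1 (shut) to 1 (fully open), then the shift along the tool's x, y, z in cm, then the turn, a rotation vector about the tool's x, y, z in degrees. In form: grip x y z rx ry rz; .... A call has 1 to 20 rows; each row is the pose to reach, as a shift and turn from the pose commanded when the call began, along the tool's axes at that moment; what a row does not reach only later rows make up. A row lasts 1/12 s, in which the tool goes at most 41.7 mm and 7.16 degrees, less where a joint would pass 70% of its speed; a pose out of reach is approached as far as the arm can. A call with a gripper value outside its range is refused whole. The fingers move at their own pace and stop on an object; "grip_force" is the grip in N (left out, the last holds). Time passes only in rows, so rows that repeat a pose let the fingers close. It gives the time, the measured TCP pose, the force, the opening and the grip force at its end, in the units of the state.
- bot.get_state(): the state, without advancing time (a new reading comes with each control period).
- bot.grab_frame(name): name is "side" or "top"; returns a dict with "pixels" (420x560x3 uint8, blue, green, red), "vfov" (degrees; the focal length in pixels is half the picture's height over the tangent of half this angle, whatever the lens; pixels are square), "cx", "cy" (the principal point, pixels), "R" (3x3) and "t" (3): a world point X has camera coordinates R X + t. Camera axes: x right, y down, z forward; pixel columns grow to the right and rows downward; lengths in m; the calibration is good to about 2 mm. A picture is of the moment at which its call begins. There is no depth.
- bot.sign_off(): hands the job in; it is judged then, once.
The state is a dict: "time_s": time; "joint_positions": joint angles; "joint_vel": joint speeds; "joint_torque": joint torques, N m; "tool_pos": TCP position; "eef_rot": TCP orientation; "ft_force": force on the tool from outside, world axes, zero at the start; "ft_torque": the same for the moment, N m; "width": opening from 0.0 (shut) to 1.0 (fully open); "finger_force": force on a finger pad.
Only numpy, scipy, OpenCV 4.12 (cv2) and the standard library are available. Lean on these libraries where they do the work, as an engineer would, in place of code of your own. Each camera call takes 0.05 s, during which the arm holds its last target. There are 200 camera calls.

## Working session

There is one attempt and no reset: what is moved stays moved. The work goes in short steps, Python scripts to look and compute and a tool call to move; the robot and the scene stay as the last step left them, time stands still between calls to the robot, and variables do not carry over. Pictures are saved under pics/ and viewed, at most 10 in all, crops included, and the job is handed in when it is done.

Besides the shell and the picture viewer there is one more tool, called after ">>>" by a JSON object that holds its "fn" and its "kwargs". apply_moves: Moves the arm, as the interface text tells. Its arguments: {"type":"object","properties":{"moves":{"type":"string"},"grip_force":{"type":"number"}},"required":["moves"]}

```bash
mkdir -p pics; ls; python3 - <<'E'
from workcell import bot
import cv2,numpy as np
for n in("top","side"):
    f=bot.grab_frame(n);cv2.imwrite(f"pics/{n}0.png",f["pixels"])
    R=np.array(f["R"]);print(n,f["vfov"],f["cx"],f["cy"],R.round(3).tolist(),f["t"],(-R.T@np.array(f["t"])).round(3))
s=bot.get_state();print(s)
E
```

```text
pics
top 50.862418623698204 281.6340657560327 211.07861598186014 [[0.019, -1.0, 0.024], [-0.99, -0.022, -0.137], [0.138, -0.021, -0.99]] [-0.01334811  0.48787844  0.88484849] [0.361 0.016 0.944]
side 56.80410904280582 277.1524143479165 215.8890201381078 [[-0.998, -0.062, 0.012], [-0.056, 0.765, -0.642], [0.03, -0.641, -0.767]] [0.49599428 0.04399749 0.77696364] [0.474 0.495 0.618]
{'time_s': 0.1, 'joint_positions': array([ 1.00717715e+00,  2.59296416e-01,  1.53596054e+00,  1.21618534e-05,
        1.34796701e+00, -2.02794768e-01]), 'joint_vel': array([-5.85117716e-04, -3.20800433e-03, -2.81576623e-03,  9.51300407e-05,
       -5.05534245e-04, -1.07202845e-03]), 'joint_torque': array([ 2.24843985e-03, -4.38211548e+01, -2.84643245e+01,  7.21455202e-02,
        3.61071120e-02, -5.40734766e-05]), 'tool_pos': array([0.19389728, 0.51419994, 0.22889191]), 'eef_rot': array([-3.10471015e-04,  1.79436371e-01,  9.83769243e-01, -7.54280863e-04]), 'ft_force': array([-0.05953689, -0.7551725 , -0.4033431 ]), 'ft_torque': array([ 0.03101203,  0.05209547, -0.00551818]), 'finger_force': 0.0, 'width': 0.9991890082136292}
```

View pics/top0.png

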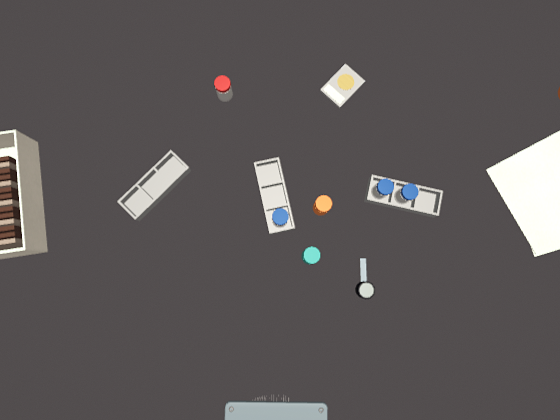

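View pics/side0.png

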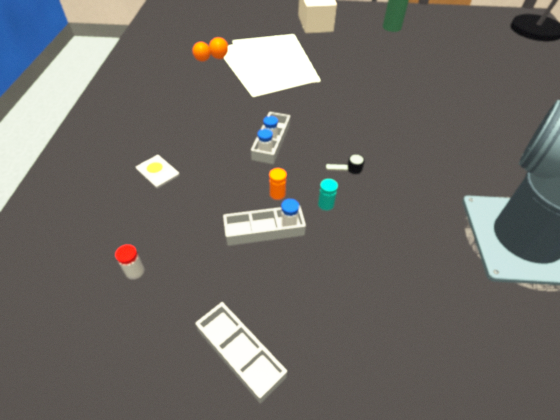

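```bash
cat > h.py <<'E'
import cv2,numpy as np
from workcell import bot
def grab(n,save=None):
    f=bot.grab_frame(n)
    if save: cv2.imwrite(f"pics/{save}.png",f["pixels"])
    return f
def cast(f,px,z):
    px=np.atleast_2d(np.asarray(px,float));F=210/np.tan(np.radians(f["vfov"]/2));R=np.array(f["R"]);c=-R.T@np.array(f["t"])
    d=np.c_[(px[:,0]-f["cx"])/F,(px[:,1]-f["cy"])/F,np.ones(len(px))]@R
    return (c+d*((z-c[2])/d[:,2])[:,None])[:,:2]
def rect(f,cnt,z):
    w=cast(f,cnt.reshape(-1,2),z);return cv2.minAreaRect((w*1000).astype(np.float32))
def comps(m,amin=30):
    return [c for c in cv2.findContours(m.astype(np.uint8)*255,cv2.RETR_EXTERNAL,cv2.CHAIN_APPROX_NONE)[0] if cv2.contourArea(c)>amin]
def centre(c):
    M=cv2.moments(c);return np.array([M["m10"],M["m01"]])/M["m00"]
def blue(f):
    h=cv2.cvtColor(f["pixels"],cv2.COLOR_BGR2HSV);return (abs(h[...,0].astype(int)-110)<12)&(h[...,1]>150)&(h[...,2]>90)
E
cat > m1.py <<'E'
from h import *
for n in("top","side"):
    f=grab(n);g=f["pixels"].min(2);sat=f["pixels"].max(2)-g
    for th in (120,150,170,185):
      for c in comps(g>th,300):
        r=rect(f,c,.03);p=centre(c)
        if max(r[1])<200 and min(r[1])>35 and max(r[1])>120: print(n,th,p.round(),np.round(r[0],1),np.round(r[1],1),round(r[2],1))
    for c in comps(blue(f)):
        p=centre(c);print(n,"blue",p.round(1),cast(f,p,.064).round(4),cv2.contourArea(c))
f=grab("top");cv2.imwrite("pics/z.png",cv2.resize(np.hstack([f["pixels"][140:245,110:200],f["pixels"][140:245,245:300],f["pixels"][140:245,360:450]]),None,fx=3.4,fy=3.4,interpolation=cv2.INTER_NEAREST))
E
python3 m1.py
```

```text
top 120 [404. 195.] [ 529.5 -263. ] [155.7  56.2] 78.3
top 120 [274. 195.] [523.7  13.8] [157.   55.8] 13.8
top 120 [152. 184.] [539.8 266.8] [ 56.6 156.4] 47.5
top 150 [412. 198.] [ 529.5 -262.9] [154.7  56. ] 78.3
top 150 [274. 195.] [523.4  13.7] [155.9  54.9] 13.7
top 150 [153. 184.] [540.2 266.7] [ 55.2 153.9] 47.1
top 170 [414. 198.] [ 529.5 -262.9] [153.9  54.5] 78.3
top 170 [274. 195.] [523.5  13.7] [155.1  54.1] 13.8
top 170 [152. 184.] [540.4 267. ] [ 54.4 153.8] 47.1
top 185 [410. 199.] [ 528.9 -262.7] [154.   53.9] 77.9
top 185 [274. 195.] [523.4  13.8] [154.1  53.5] 13.7
top 185 [153. 184.] [540.3 266.9] [ 53.6 153.7] 47.1
side 120 [241. 349.] [539.5 269. ] [ 58.8 159.1] 47.1
side 120 [262. 224.] [520.8  23.7] [157.8  75.7] 13.6
side 120 [271. 139.] [ 530.2 -249. ] [184.7  60.1] 77.9
side 150 [241. 349.] [539.8 268.4] [ 57. 157.] 47.1
side 150 [260. 221.] [522.7  16.1] [156.8  58.1] 13.6
side 150 [503. 244.] [46.7 17.7] [199.6 136.8] 90.0
side 150 [270. 139.] [ 528.3 -258.9] [159.4  57.7] 78.0
side 170 [241. 349.] [539.5 268.5] [ 56.1 156. ] 47.1
side 170 [256. 222.] [522.6  16.2] [155.6  56.9] 13.6
side 170 [503. 244.] [46.8 18.2] [136.1 197.2] 0.5
side 185 [241. 349.] [539.8 268.4] [ 55.3 155. ] 47.1
side 185 [255. 222.] [522.7  16.1] [155.1  55.6] 13.6
side 185 [503. 245.] [46.6 18.4] [134.7 195. ] 0.0
side blue [289.5 206.2] [[0.4738 0.0064]] 197.5
side blue [264.5 134.5] [[ 0.539  -0.2044]] 114.5
side blue [270.1 121.3] [[ 0.53  -0.254]] 105.0
side blue [25.5 33.8] [[ 1.2955 -0.6257]] 3817.0
```

View pics/z.png

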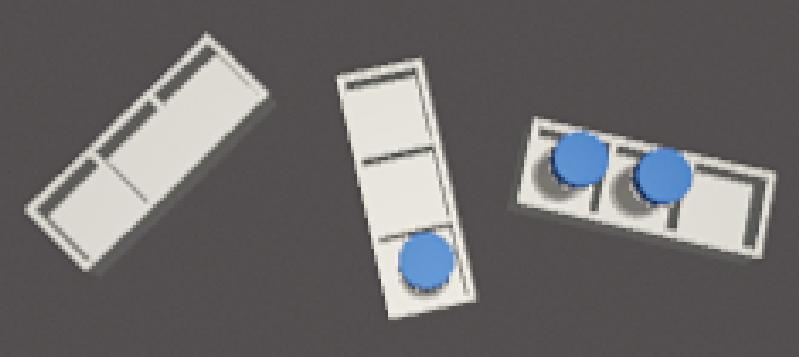

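The trays are found: the spare is at left (px 153,184), the donor in the middle (274,195) with its tube at (280,217), and the keep tray at right (405,195) with its free pocket at the right end. The orange tube (323,204) stands beside the donor, so I'll grip the tube along the donor's long axis.

```bash
cat >> h.py <<'E'
from scipy.spatial.transform import Rotation as Rt
def caps(f,z=.064):
    h=cv2.cvtColor(f["pixels"],cv2.COLOR_BGR2HSV);m=(abs(h[...,0].astype(int)-110)<12)&(h[...,1]>110)&(h[...,2]>90)
    out=[]
    for c in comps(m):
        w=(cast(f,c.reshape(-1,2),z)*1000).astype(np.float32);(x,y),r=cv2.minEnclosingCircle(w)
        if r<40: out.append((round(x,1),round(y,1),round(r,1),cast(f,centre(c),z)[0].round(4)))
    return out
def go(xyz,yaw):
    "tool-axis shift (cm) and rz (deg) from the measured pose to TCP xyz with closing line at yaw"
    s=bot.get_state();q=s["eef_rot"];R=Rt.from_quat([q[1],q[2],q[3],q[0]]).as_matrix()
    y=np.degrees(np.arctan2(R[1,1],R[0,1]));d=(yaw-y+90)%180-90
    print("at",s["tool_pos"].round(4),"yaw",y.round(1),"f",s["ft_force"].round(1),"w",round(s["width"],3),"| shift",(R.T@(np.array(xyz)-s["tool_pos"])*100).round(2),"rz",round(-d,1),"tilt",(R[:2,2]).round(4))
E
python3 -c "
from h import *
for n in('top','side'): print(n,caps(grab(n)))
go([.474,.004,.13],13.7)"
```

```text
top [(473.8, 1.3, 16.9, array([0.4733, 0.0005])), (530.9, -262.8, 17.6, array([ 0.5305, -0.2628])), (539.4, -213.1, 16.9, array([ 0.5391, -0.213 ]))]
side [(474.5, 6.0, 21.0, array([0.4736, 0.0061]))]
at [0.1941 0.5145 0.2295] yaw 69.3 f [ 0.4 -0.2  0.4] w 1.002 | shift [-44.22 -37.88   9.96] rz 55.6 tilt [-0.0003 -0.0003]
```

>>> {"fn": "apply_moves", "kwargs": {"moves": "0.6 -44.3 -38 6 0 0 55.6;0.6 -44.3 -38 6 0 0 55.6;0.6 -44.3 -38 6 0 0 55.6;0.6 -44.3 -38 6 0 0 55.6;0.6 -44.3 -38 6 0 0 55.6;0.6 -44.3 -38 6 0 0 55.6;0.6 -44.3 -38 6 0 0 55.6;0.6 -44.3 -38 6 0 0 55.6;0.6 -44.3 -38 6 0 0 55.6;0.6 -44.3 -38 6 0 0 55.6;0.6 -44.3 -38 6 0 0 55.6;0.6 -44.3 -38 6 0 0 55.6;0.6 -44.3 -38 6 0 0 55.6;0.6 -44.3 -38 6 0 0 55.6;0.6 -44.3 -38 6 0 0 55.6;0.6 -44.3 -38 6 0 0 55.6;0.6 -44.3 -38 10 0 0 55.6;0.6 -44.3 -38 10 0 0 55.6;0.6 -44.3 -38 10 0 0 55.6"}}

```text
time_s: 1.93
tool_pos: [0.4721, 0.0043, 0.1286]
eef_rot: [-0.002, 0.617, 0.787, -0.001]
ft_force: [0.1, 0.7, 0.5]
width: 0.798
finger_force: 0.0
```

```bash
python3 -c "
from h import *
for n in('top','side'): print(n,caps(grab(n,n+'1')))
go([.474,.0025,.044],13.7)"
```

```text
top [(530.8, -261.9, 17.3, array([ 0.5304, -0.2627])), (539.1, -212.7, 17.4, array([ 0.5391, -0.213 ]))]
side [(474.5, 6.0, 21.0, array([0.4736, 0.0062])), (530.8, -260.4, 17.2, array([ 0.5312, -0.262 ]))]
at [0.4745 0.0037 0.1308] yaw 13.8 f [ 0.3  0.6 -0.9] w 0.801 | shift [-0.1  -0.08  8.68] rz 0.1 tilt [0.0006 0.    ]
```

View pics/side1.png

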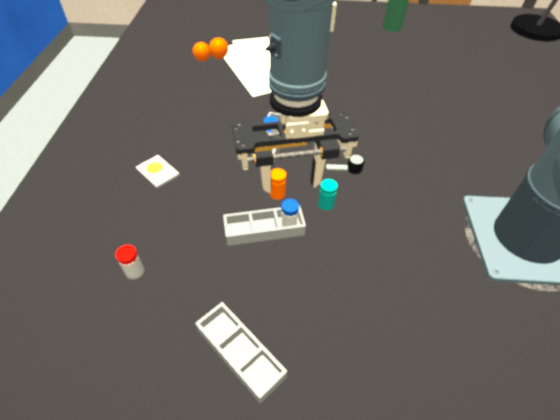

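The gripper hangs over the tube (cap at px 289,206), clear of the orange and turquoise tubes. I'll descend and grip.

>>> {"fn": "apply_moves", "kwargs": {"moves": "0.6 0 0 3 0 0 0;0.6 0 0 5 0 0 0;0.6 0 0 7 0 0 0;0.6 0 0 8 0 0 0;0.6 0 0 8.6 0 0 0;0.6 0 0 8.6 0 0 0;-0.3 0 0 8.6 0 0 0;-0.3 0 0 8.6 0 0 0;-0.5 0 0 8.6 0 0 0;-0.5 0 0 8.6 0 0 0;-0.5 0 0 8.6 0 0 0;-0.5 0 0 8.6 0 0 0;-0.5 0 0 8.6 0 0 0", "grip_force": 18}}

```text
time_s: 3.12
tool_pos: [0.4743, 0.0026, 0.0438]
eef_rot: [-0.0, 0.618, 0.787, -0.0]
ft_force: [-0.3, -0.9, 1.9]
width: 0.364
finger_force: 18.0
```

```bash
python3 -c "
from h import *
go([.474,.0025,.13],13.7)"
```

```text
at [0.4743 0.0026 0.0438] yaw 13.7 f [-0.3 -0.9  1.9] w 0.364 | shift [-0.   -0.04 -8.62] rz 0.0 tilt [-0.0002 -0.0001]
```

>>> {"fn": "apply_moves", "kwargs": {"moves": "-0.5 0 0 -2 0 0 0;-0.5 0 0 -5 0 0 0;-0.5 0 0 -9 0 0 0;-0.5 0 0 -11 0 0 0;-0.5 0 0 -11 0 0 0"}}

```text
time_s: 3.53
tool_pos: [0.4775, 0.002, 0.1582]
eef_rot: [0.004, 0.618, 0.787, 0.002]
ft_force: [0.6, -0.3, -1.1]
width: 0.363
finger_force: 18.0
```

```bash
python3 -c "
from h import *
go([.519,-.311,.155],-11.7)"
```

```text
at [0.4775 0.002  0.1582] yaw 13.7 f [ 0.6 -0.3 -1.1] w 0.363 | shift [-31.39  -3.4    0.42] rz 25.4 tilt [ 0.0087 -0.002 ]
```

>>> {"fn": "apply_moves", "kwargs": {"moves": "-0.5 -2 -0.2 0 0 0 3;-0.5 -5 -0.5 0 0 0 8;-0.5 -8.5 -0.8 0 0 0 13;-0.5 -12 -1.2 0 0 0 18;-0.5 -15.5 -1.5 0 0 0 23;-0.5 -19 -1.9 0 0 0 25.4;-0.5 -22.5 -2.2 0 0 0 25.4;-0.5 -26 -2.6 0 0 0 25.4;-0.5 -29 -2.9 0 0 0 25.4;-0.5 -30.8 -3.1 0 0 0 25.4;-0.5 -31.5 -3.1 0 0 0 25.4;-0.5 -31.5 -3.1 0 0 0 25.4;-0.5 -31.5 -3.1 0 0 0 25.4"}}

```text
time_s: 4.62
tool_pos: [0.5185, -0.3095, 0.1523]
eef_rot: [-0.002, 0.775, 0.631, 0.0]
ft_force: [-1.1, 0.1, -0.5]
width: 0.362
finger_force: 18.0
```

```bash
python3 -c "
from h import *
for n in('top','side'):
  f=grab(n,n+'2');print(n,caps(f))
cv2.imwrite('pics/zz.png',np.hstack([cv2.resize(cv2.imread('pics/%s2.png'%n)[a:a+140,b:b+130],None,fx=3,fy=3) for n,a,b in(('top',120,340),('side',40,200))]))
go([.519,-.311,.155],-11.7)"
```

```text
top [(530.8, -261.9, 17.3, array([ 0.53  , -0.2623])), (539.1, -212.7, 17.4, array([ 0.5389, -0.2128]))]
side [(529.5, -488.3, 27.3, array([ 0.5299, -0.4887]))]
at [ 0.5188 -0.3088  0.1531] yaw -11.6 f [-0.7  1.  -1.6] w 0.364 | shift [-0.21  0.07 -0.19] rz 0.1 tilt [-0.0012  0.0015]
```

View pics/zz.png

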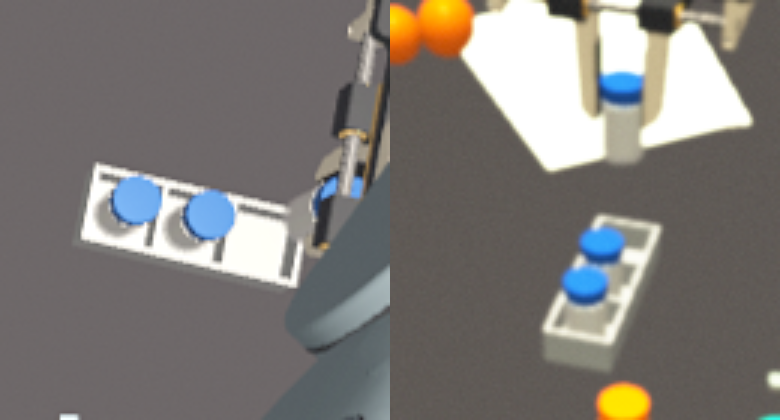

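The tube hangs upright beyond the tray's free pocket in perspective, and both standing tubes are undisturbed. I'll lower to just above the rim, re-read the state, then insert.

>>> {"fn": "apply_moves", "kwargs": {"moves": "-0.5 -0.1 0 2 0 0 0;-0.5 -0.2 0 4 0 0 0;-0.5 -0.2 0 6 0 0 0;-0.5 -0.2 0 7 0 0 0;-0.5 -0.2 0 7.3 0 0 0;-0.5 -0.2 0 7.3 0 0 0;-0.5 -0.2 0 7.3 0 0 0;-0.5 -0.2 0 7.3 0 0 0"}}

```text
time_s: 5.38
tool_pos: [0.5195, -0.313, 0.0821]
eef_rot: [0.001, 0.775, 0.632, 0.0]
ft_force: [0.5, -0.7, -1.0]
width: 0.365
finger_force: 18.0
```

```bash
python3 -c "
from h import *
f=grab('side','side3');print(caps(f,.100)); print('keep pocket uv z.03 check')
cv2.imwrite('pics/z3.png',cv2.resize(f['pixels'][60:180,200:340],None,fx=5,fy=5))
go([.519,-.311,.0445],-11.7)"
```

```text
[(517.5, -305.8, 22.2, array([ 0.5201, -0.3056]))]
keep pocket uv z.03 check
at [ 0.5195 -0.3131  0.082 ] yaw -11.7 f [-0.2 -0.1 -2.3] w 0.364 | shift [ 0.2  -0.1   3.75] rz 0.0 tilt [ 0.0018 -0.0016]
```

View pics/z3.png

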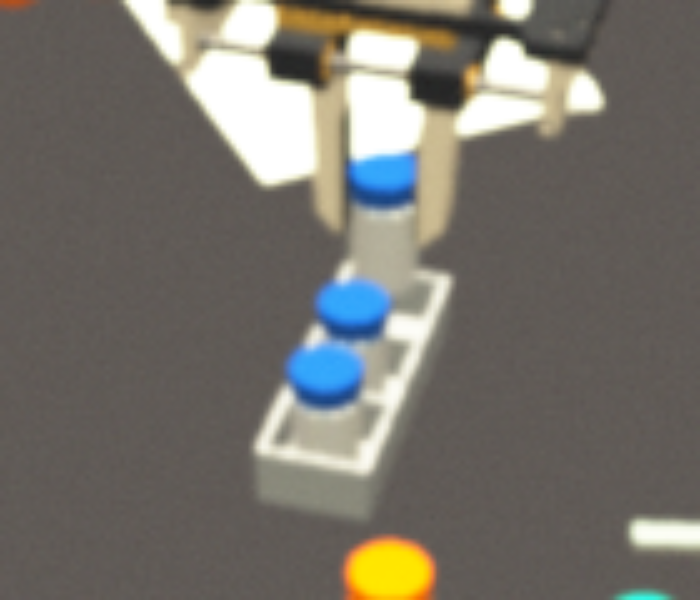

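The tube is over the free pocket, with its lower end at px (385,285) of the crop, inside the pocket outline. I'll lower it now.

>>> {"fn": "apply_moves", "kwargs": {"moves": "-0.5 0.1 0 0.6 0 0 0;-0.5 0.1 0 1.2 0 0 0;-0.5 0.1 0 1.8 0 0 0;-0.5 0.1 0 2.4 0 0 0;-0.5 0.1 0 2.9 0 0 0;-0.5 0.1 0 3.3 0 0 0;-0.5 0.1 0 3.5 0 0 0;-0.5 0.1 0 3.5 0 0 0;-0.5 0.1 0 3.5 0 0 0"}}

```text
time_s: 6.18
tool_pos: [0.5189, -0.3117, 0.0455]
eef_rot: [-0.0, 0.775, 0.632, -0.0]
ft_force: [-0.1, -0.2, -1.4]
width: 0.36
finger_force: 18.0
```

```bash
python3 -c "
from h import *
go([.519,-.311,.0438],-11.7)"
```

```text
at [ 0.5189 -0.3117  0.0455] yaw -11.7 f [-0.1 -0.2 -1.4] w 0.36 | shift [ 0.07 -0.01  0.17] rz 0.0 tilt [-0.0001  0.0001]
```

>>> {"fn": "apply_moves", "kwargs": {"moves": "-0.5 0 0 0.1 0 0 0;-0.5 0 0 0.17 0 0 0;-0.5 0 0 0.2 0 0 0;-0.5 0 0 0.2 0 0 0;-0.1 0 0 0.2 0 0 0;0 0 0 0.2 0 0 0;0.3 0 0 0.2 0 0 0;0.4 0 0 0.2 0 0 0;0.4 0 0 0.2 0 0 0;0.4 0 0 -1 0 0 0;0.4 0 0 -3 0 0 0;0.4 0 0 -6 0 0 0;0.4 0 0 -9 0 0 0;0.4 0 0 -11 0 0 0;0.4 0 0 -11 0 0 0;0.4 0 0 -11 0 0 0"}}

```text
time_s: 7.52
tool_pos: [0.5197, -0.3123, 0.1579]
eef_rot: [0.002, 0.775, 0.632, 0.0]
ft_force: [-0.9, -0.6, -0.8]
width: 0.702
finger_force: 0.0
```

```bash
python3 -c "
from h import *
go([.523,.015,.155],103.7)"
```

```text
at [ 0.5197 -0.3123  0.1579] yaw -11.7 f [-0.9 -0.6 -0.8] w 0.702 | shift [32.12 -6.29  0.2 ] rz 64.6 tilt [ 0.003  -0.0027]
```

>>> {"fn": "apply_moves", "kwargs": {"moves": "0.6 3 -0.6 0 0 0 6;0.6 6 -1.2 0 0 0 13;0.6 9.5 -1.9 0 0 0 20;0.6 13 -2.6 0 0 0 27;0.6 16.5 -3.2 0 0 0 34;0.9 20 -3.9 0 0 0 41;0.9 23.5 -4.6 0 0 0 48;0.9 26.5 -5.2 0 0 0 55;0.9 29 -5.7 0 0 0 61;0.9 31 -6.1 0 0 0 64.6;0.9 32.1 -6.3 0 0 0 64.6;0.9 32.1 -6.3 0 0 0 64.6;0.9 32.1 -6.3 0 0 0 64.6;0.9 32.1 -6.3 0 0 0 64.6"}}

```text
time_s: 8.68
tool_pos: [0.5221, 0.0144, 0.1552]
eef_rot: [0.0, 0.993, 0.12, -0.0]
ft_force: [0.0, -0.4, -0.1]
width: 0.953
finger_force: 0.0
```

```bash
python3 m1.py | grep -v "185\|150"; python3 -c "
from h import *
f=grab('side','side4')
print(bot.get_state()['joint_positions'].round(2))
h=cv2.cvtColor(f['pixels'],cv2.COLOR_BGR2HSV)
for c in comps((h[...,0]<18)&(h[...,1]>150)&(h[...,2]>150)): print('orange',centre(c),cast(f,centre(c),.05))
cv2.imwrite('pics/z4.png',cv2.resize(f['pixels'][60:270,170:380],None,fx=2.8,fy=2.8))
go([.523,.015,.016],103.7)"
```

```text
top 120 [395. 194.] [ 529.4 -262.9] [155.6  56.8] 78.6
top 120 [274. 203.] [539.4   8.1] [188.4 115.3] 10.3
top 120 [275. 104.] [722.6  15.6] [190.3 160.6] 79.2
top 170 [399. 197.] [ 529.1 -262.9] [153.9  55.2] 78.3
top 170 [276. 102.] [727.8  15. ] [182.6  42.9] 78.5
side 120 [241. 350.] [539.5 269.1] [ 58.8 159.2] 47.3
side 120 [264. 224.] [520.7  23.8] [158.3  76.8] 13.5
side 120 [266. 115.] [ 550.  -330.8] [151.6 166.5] 8.8
side 170 [241. 349.] [539.4 268.5] [ 56.1 156.1] 47.0
side 170 [263. 220.] [522.6  16.2] [155.6  57. ] 13.6
side 170 [503. 244.] [46.4 17.8] [136.2 197.9] 0.0
side blue [25.5 33.9] [[ 1.2955 -0.6256]] 3819.5
[-0.19  0.27  1.71 -0.    1.16  1.15]
orange [125.75119617 253.53216374] [[0.7558741  0.12559268]]
orange [279.79466667 188.87022222] [[ 0.49543054 -0.05113864]]
orange [209.97983393  48.79626335] [[ 0.73528979 -0.61014989]]
orange [451.09863946   1.28741497] [[-0.0648223  -1.02853649]]
at [0.5222 0.0143 0.1556] yaw -76.3 f [ 0.7 -0.5 -0.6] w 0.951 | shift [ 0.09 -0.05 13.96] rz -0.0 tilt [-0.0001 -0.0001]
```

View pics/z4.png

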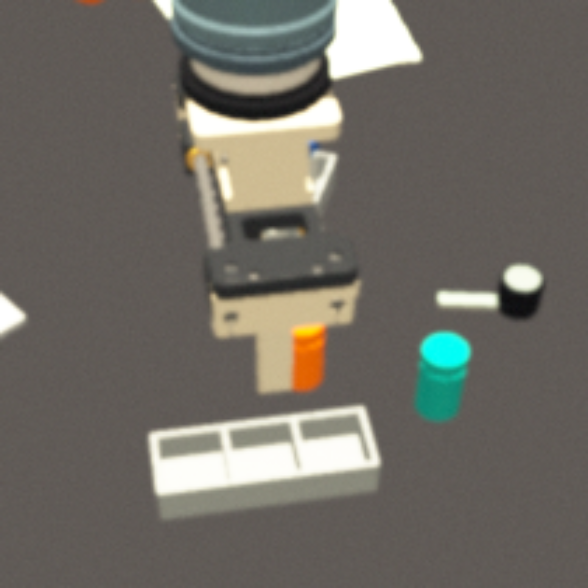

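The orange tube lies behind and beside the near finger with about 10 mm or more to spare, and the donor tray is empty and undisturbed. I'll descend with the opening reduced.

>>> {"fn": "apply_moves", "kwargs": {"moves": "0.7 0.1 0 3 0 0 0;0.7 0.1 0 6 0 0 0;0.7 0.1 0 9 0 0 0;0.7 0.1 0 11.5 0 0 0;0.7 0.1 0 13 0 0 0;0.7 0.1 0 13.7 0 0 0;0.7 0.1 0 13.9 0 0 0;0.7 0.1 0 13.9 0 0 0;0.5 0.1 0 13.9 0 0 0;0.3 0.1 0 13.9 0 0 0;0.2 0.1 0 13.9 0 0 0;0.1 0.1 0 13.9 0 0 0;0.1 0.1 0 13.9 0 0 0;0.1 0.1 0 13.9 0 0 0;0 0.1 0 13.9 0 0 0;0 0.1 0 13.9 0 0 0", "grip_force": 20}}

```text
time_s: 10.22
tool_pos: [0.5237, 0.0155, 0.0174]
eef_rot: [0.0, 0.993, 0.12, 0.001]
ft_force: [-1.7, -1.4, 5.4]
width: 0.58
finger_force: 20.0
```

```bash
python3 -c "
from h import *
f=grab('side')
for c in comps(f['pixels'].min(2)>170,300): 
  r=rect(f,c,.03)
  if max(r[1])<200:print(r)
go([.523,.015,.016],103.7)"
```

```text
((539.4026489257812, 268.5575256347656), (56.13625717163086, 156.1399688720703), 47.048301696777344)
((575.3303833007812, 30.60004425048828), (46.42192077636719, 57.18292236328125), 14.085856437683105)
((46.326904296875, 17.837692260742188), (198.04953002929688, 136.1898651123047), 89.93930053710938)
((767.4085693359375, -108.56649780273438), (60.30569839477539, 86.3662109375), 48.00807189941406)
at [0.5238 0.0155 0.0174] yaw -76.3 f [-2.3 -1.5  5.5] w 0.576 | shift [-0.09  0.03  0.14] rz 0.0 tilt [ 0.0015 -0.0005]
```

>>> {"fn": "apply_moves", "kwargs": {"moves": "0 0 0 -1 0 0 0;0 0 0 -2.5 0 0 0;0 0 0 -5 0 0 0;0 0 0 -8 0 0 0;0 0 0 -10 0 0 0;0 0 0 -10.5 0 0 0;0 0 0 -10.5 0 0 0;0 0 0 -10.5 0 0 0", "grip_force": 30}}

```text
time_s: 10.93
tool_pos: [0.5224, 0.0159, 0.121]
eef_rot: [-0.0, 0.993, 0.12, -0.001]
ft_force: [0.4, -0.3, -1.2]
width: 0.581
finger_force: 30.0
```

```bash
python3 -c "
from h import *
go([.540,.2677,.121],47.1)"
```

```text
at [0.5224 0.0159 0.121 ] yaw -76.3 f [ 0.4 -0.3 -1.2] w 0.581 | shift [  7.69 -24.04   0.  ] rz 56.6 tilt [-0.0011  0.0003]
```

>>> {"fn": "apply_moves", "kwargs": {"moves": "0 0.6 -2 0 0 0 4;0 1.3 -4 0 0 0 9;0 2.1 -6.5 0 0 0 15;0 2.9 -9 0 0 0 21;0 3.7 -11.5 0 0 0 27;0 4.5 -14 0 0 0 33;0 5.3 -16.5 0 0 0 39;0 6.1 -19 0 0 0 45;0 6.7 -21 0 0 0 50;0 7.2 -22.7 0 0 0 54;0 7.6 -23.7 0 0 0 56;0 7.7 -24 0 0 0 56.6;0 7.7 -24 0 0 0 56.6;0 7.7 -24 0 0 0 56.6;0 7.7 -24 0 0 0 56.6"}}

```text
time_s: 12.18
tool_pos: [0.5406, 0.2661, 0.1208]
eef_rot: [0.001, 0.931, -0.365, -0.001]
ft_force: [-0.2, -0.0, -0.5]
width: 0.577
finger_force: 30.0
```

```bash
python3 -c "
from h import *
t=grab('top');f=grab('side')
cv2.imwrite('pics/z5.png',np.hstack([cv2.resize(t['pixels'][90:260,60:230],(390,390)),cv2.resize(f['pixels'][210:410,150:350],(390,390))]))
go([.540,.2677,.121],47.1)"
```

```text
at [0.5409 0.2662 0.1214] yaw -132.9 f [-0.5  0.5 -1.5] w 0.578 | shift [-0.17 -0.05  0.04] rz -0.0 tilt [-0.0006 -0.0004]
```

View pics/z5.png

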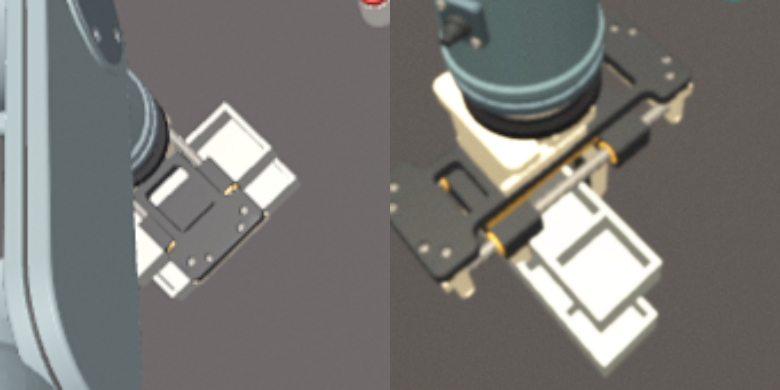

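>>> {"fn": "apply_moves", "kwargs": {"moves": "0 -0.1 0 2 0 0 0;0 -0.2 -0.05 4 0 0 0;0 -0.2 -0.05 5.5 0 0 0;0 -0.2 -0.05 6.3 0 0 0;0 -0.2 -0.05 6.6 0 0 0;0 -0.2 -0.05 6.6 0 0 0;0 -0.2 -0.05 6.6 0 0 0;0 -0.2 -0.05 6.6 0 0 0"}}

```text
time_s: 12.95
tool_pos: [0.5408, 0.269, 0.0569]
eef_rot: [-0.001, 0.931, -0.366, 0.001]
ft_force: [0.6, 0.2, -1.3]
width: 0.579
finger_force: 30.0
```

```bash
python3 -c "
from h import *
f=grab('side');t=grab('top')
cv2.imwrite('pics/z6.png',np.hstack([cv2.resize(f['pixels'][290:410,190:310],(400,400)),cv2.resize(t['pixels'][130:230,100:200],(400,400))]))
go([.540,.2677,.0474],47.1)"
```

```text
at [0.5405 0.269  0.0567] yaw -132.9 f [-1.2  1.4 -1.8] w 0.579 | shift [0.05 0.13 0.93] rz 0.0 tilt [0.0018 0.0005]
```

View pics/z6.png

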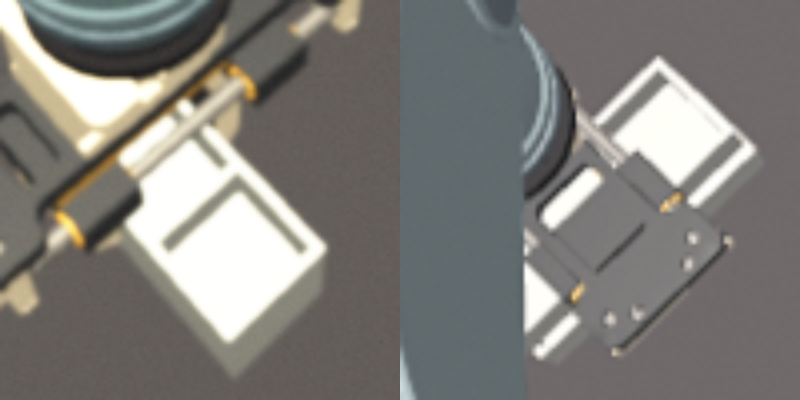

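The held tray hovers squarely over the spare one. I'll compare its free end with the spare's earlier outline in the same camera.

```bash
cat > m2.py <<'E'
from h import *
a=np.radians(137.1);u=np.array([np.cos(a),np.sin(a)]);v=np.array([u[1],-u[0]]);c0=np.array([.54,.2677])
f=grab('side');s=bot.get_state();zr=s["tool_pos"][2]-.0174+.03
def ext(img,z):
    m=np.zeros((420,560),bool);m[290:415,180:330]=img[290:415,180:330].min(2)>175
    c=max(comps(m,100),key=lambda c:c[:,0,1].max());w=(cast(f,c.reshape(-1,2),z)-c0)*1000
    U,V=w@u,w@v;o=[round(float(U.max()),1)]
    for lo in(25,45,60):
        k=(U>lo)&(U<lo+13);o+=[(round(float(V[k].min()),1),round(float(V[k].max()),1))]
    return o
print("spare",ext(cv2.imread("pics/side0.png"),.03));print("held",zr,ext(f["pixels"],zr))
go([.540,.2677,.0474],47.1)
E
python3 m2.py
```

```text
spare [79.0, (-27.7, 28.2), (-27.4, 28.2), (-27.7, 28.1)]
held 0.06915526448630839 [81.4, (-24.8, 30.8), (-25.0, 30.8), (-24.6, 30.9)]
at [0.5404 0.269  0.0566] yaw -132.9 f [-0.5 -0.4 -1.1] w 0.573 | shift [0.06 0.12 0.92] rz 0.0 tilt [0.0015 0.0004]
```

>>> {"fn": "apply_moves", "kwargs": {"moves": "0 0.12 0.14 0 0 0 0;0 0.24 0.27 0.2 0 0 0;0 0.24 0.27 0.4 0 0 0;0 0.24 0.27 0.5 0 0 0;0 0.24 0.27 0.5 0 0 0;0 0.24 0.27 0.5 0 0 0;0 0.24 0.27 0.5 0 0 0"}}

```text
time_s: 13.68
tool_pos: [0.5397, 0.2652, 0.0506]
eef_rot: [0.0, 0.931, -0.365, -0.0]
ft_force: [-0.7, -0.2, -0.5]
width: 0.576
finger_force: 30.0
```

```bash
python3 m2.py
```

```text
spare [79.0, (-27.7, 28.2), (-27.4, 28.2), (-27.7, 28.1)]
held 0.06324079900366769 [79.5, (-28.3, 27.7), (-27.9, 27.5), (-28.3, 27.6)]
at [0.5398 0.2653 0.0506] yaw -132.9 f [-0.   0.2 -1.5] w 0.574 | shift [-0.15 -0.19  0.32] rz 0.0 tilt [-0.  0.]
```

>>> {"fn": "apply_moves", "kwargs": {"moves": "0 0.04 -0.05 0.1 0 0 0;0 0.04 -0.05 0.2 0 0 0;0 0.04 -0.05 0.26 0 0 0;0 0.04 -0.05 0.3 0 0 0;0 0.04 -0.05 0.33 0 0 0;0 0.04 -0.05 0.33 0 0 0;0 0.04 -0.05 0.33 0 0 0"}}

```text
time_s: 14.32
tool_pos: [0.5404, 0.2653, 0.0475]
eef_rot: [0.0, 0.931, -0.365, 0.0]
ft_force: [-1.0, 0.2, 0.5]
width: 0.58
finger_force: 30.0
```

```bash
python3 m2.py
```

```text
spare [79.0, (-27.7, 28.2), (-27.4, 28.2), (-27.7, 28.1)]
held 0.06008954191893475 [79.1, (-27.3, 28.1), (-27.8, 28.2), (-27.1, 28.1)]
at [0.5404 0.2653 0.0475] yaw -132.9 f [-0.2 -0.6  0.6] w 0.582 | shift [-0.19 -0.15  0.01] rz 0.0 tilt [0. 0.]
```

>>> {"fn": "apply_moves", "kwargs": {"moves": "0 0 0 0.03 0 0 0;0 0 0 0.06 0 0 0;0 0 0 0.06 0 0 0;0.2 0 0 0.06 0 0 0;0.3 0 0 0.06 0 0 0;0.5 0 0 0.06 0 0 0;0.8 0 0 0.06 0 0 0;0.8 0 0 0.06 0 0 0;0.8 0 0 0.06 0 0 0;0.8 0 0 -1 0 0 0;0.8 0 0 -3 0 0 0;0.8 0 0 -6 0 0 0;0.8 0 0 -10 0 0 0;0.8 0 0 -14 0 0 0;0.8 10 -8 -16 0 0 0;0.8 10 -8 -16 0 0 0;0.8 10 -8 -16 0 0 0;0.8 10 -8 -16 0 0 0;0.8 10 -8 -16 0 0 0"}}

```text
time_s: 15.95
tool_pos: [0.6702, 0.2549, 0.2071]
eef_rot: [-0.0, 0.93, -0.366, 0.0]
ft_force: [-0.3, 1.0, -0.3]
width: 0.901
finger_force: 0.0
```

```bash
python3 - <<'E'
from h import *
f=grab('side','sideF');t=grab('top')
print(caps(t),caps(f))
for n,g in(('side',f),('top',t)):
  for c in comps(g['pixels'].min(2)>170,300):
    for z in(.03,.06):
      r=rect(g,c,z)
      if max(r[1])<200:print(n,z,np.round(r[0],1),np.round(r[1],1),round(r[2],1))
go([.54,.2677,.2],47.1)
E
```

```text
[(517.8, -312.6, 17.9, array([ 0.5183, -0.3123])), (530.8, -261.9, 17.3, array([ 0.5301, -0.2624])), (539.1, -212.7, 17.4, array([ 0.5389, -0.2128]))] []
side 0.03 [542.8 256.4] [ 59.1 164.4] 47.1
side 0.06 [539.3 268.6] [ 56.1 156. ] 47.1
side 0.03 [867.2  47.4] [119.7  25. ] 46.8
side 0.06 [847.2  70.3] [113.6  23.7] 46.8
side 0.03 [46.3 17.8] [198.  136.2] 89.9
side 0.06 [68.1 42.2] [187.9 129.2] 89.9
top 0.03 [92.7  0.9] [ 31.7 198.7] 0.6
top 0.06 [101.6   1.4] [ 30.6 192.2] 0.6
top 0.03 [110.7 474.5] [ 78.1 126.7] 0.6
top 0.06 [119.  459.5] [ 75.6 122.5] 0.6
top 0.03 [ 529.4 -263. ] [154.9  56.2] 78.3
top 0.06 [ 523.9 -253.9] [149.8  54.3] 78.3
top 0.03 [546.3 275.4] [ 57.4 159.6] 47.1
top 0.06 [540.2 266.9] [ 55.6 154.3] 47.1
top 0.03 [ 769.8 -130.6] [59.6 83.6] 48.1
top 0.06 [ 756.4 -125.8] [57.6 80.9] 48.1
at [0.6672 0.2559 0.207 ] yaw -132.9 f [0.2 0.5 0.2] w 0.9 | shift [-10.12   7.79   0.72] rz 0.0 tilt [-0.0018 -0.    ]
```

View pics/sideF.png

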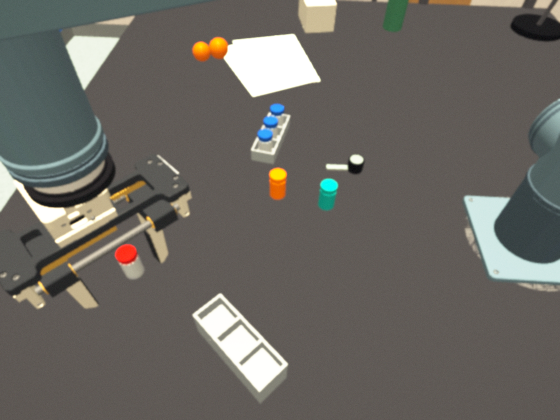

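The keep tray (px 271,137) holds three blue tubes and has not moved. The stack (240,345) is square: its top rim fits within 1 mm at z = 0.06. The gripper touches nothing.

```bash
python3 -c "
from workcell import bot
print(bot.sign_off())"
```

```text
the job is handed in; nothing more can be done
None
```

I set the tube upright in the free pocket, so that tray is full, stacked the emptied tray within about 1 mm of square on the spare tray, and handed the job in after about 16 s of robot time.

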